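# Fit the main fuse and show the power board to the inspection camera

### The arm

A 6-joint arm with a two-finger parallel gripper is mounted at the origin on the work surface. World frame = base frame: x ahead of the robot, y to its left, z up, the work surface at z = 0. Lengths are in mm, angles in rad, forces in N, time in s.
With the tool pointing down it reaches from about 400 to 925 mm from the base axis. Payload 12.5 kg.
Tool frame: the origin (TCP) lies at the very end of the fingers, on their centre line; the grasp point (between the pads) lies 19 mm behind it; z points along the fingers, y is the direction in which the jaws open and shut (so a half turn about z gives the same grasp; the last joint's range is limited). The gripper opens to 95 mm and grips with 3 to 60 N. Pads are 20 mm wide; open, the fingers measure 119 mm over their backs; the gripper's body (75 mm by 180 mm) begins 59 mm behind the grasp point.
Start: joints at [-1.386, 0.491, 1.559, -0, 1.092, -0.106], TCP at [179.222, -598.771, 214.661] pointing down, gripper open.
Joint ranges: [-3.1, 3.1], [-0.84, 2.19], [0.05, 2.79], [-1.13, 4.28], [0.06, 2.93], [-2.69, 2.69]. Speed limits (rad/s): [2.22, 2.22, 2.79, 3.14, 3.14, 3.14].

### API

Orientations are given as [roll, pitch, yaw] about the fixed x, y, z axes, in that order (R = Rz(yaw) Ry(pitch) Rx(roll)).
In Python, from cell import env gives the robot as it stands. The module is installed in compiled form; this text tells all that it offers.
- The arm moves only by the tool arm_command, never from a script. Its argument "deltas" is a list that holds one entry, the list of rows, each a list of 5 numbers: the closure, from 0 (fully open) to 1 (shut), then the shift along the world's x, y, z as a fraction of full scale, then the turn about the world's z as a fraction of full scale. In form: [[[grip, dx, dy, dz, twist], ...]]. A call has 1 to 12 rows; each row shifts and turns the pose as measured when the row begins; what a row does not reach is not made up. Full scale, the value 1, is 100 mm for a shift and pi/4 rad for a turn. A row lasts 1/12 s, in which the tool goes at most 41.7 mm and 7.16 degrees, less where a joint would pass 70% of its speed; a pose out of reach is approached as far as the arm can. A call with a number of a shift or a turn outside -1 to 1 is refused whole. A call with a gripper value outside its range is refused whole. The fingers move at their own pace and stop on an object; the grip force is fixed at half the most. Time passes only in rows, so rows that do not move let the fingers close. It gives the time, the measured TCP pose, the force and the opening at its end, in the units of the state.
- env.state(): the state, without advancing time (a new reading comes with each control period).
- env.read_camera(name): name is "side" or "top"; returns a dict with "frame" (384x512x3 uint8, red, green, blue), "fx", "fy", "cx", "cy" (pixels), "k1" (the pictures are not rectified: a ray, as slopes to the right and down, at radius r is drawn at 1 + k1 r^2 times it, then the intrinsics apply), "R" (3x3) and "t" (3): a world point X has camera coordinates R X + t. Camera axes: x right, y down, z forward; pixel columns grow to the right and rows downward; lengths in mm; the calibration is good to about 2 mm. A picture is of the moment at which its call begins. There is no depth.
- env.job_done(): hands the job in, once; it reports no verdict.
The state is a dict: "t": time; "joints": joint angles; "qvel": joint speeds; "tau": joint torques, N m; "eef_pos": TCP position; "tcp_rot": TCP orientation; "ft_force": force on the tool from outside, world axes, zero at the start; "moment": the same for the moment, N m; "opening": opening from 0.0 (shut) to 1.0 (fully open).
Only numpy, scipy, OpenCV 4.12 (cv2) and the standard library are available. Lean on these libraries where they do the work, as an engineer would, in place of code of your own. Each camera call takes 0.05 s, during which the arm holds its last target.

### The job

Take the largest of the three fuses from the fuse tray and press it down into the two fork clips of the rover's power board, which lies in its assembly nest, until it sits fully home, the sprung keeper has snapped back over it, and you have let go of it. Then lift the board out of the nest by its heat sink and present it to the inspection camera: board level, fuse side squarely facing the lens, fuse centred in front of the lens, at the lens's height and 150 mm from it. Finish while holding it still there by the heat sink; do not touch the camera, and leave the other fuses, tools and parts where they lie.

Things in the scene. Friction and masses are not known exactly. Their poses are not given: they have to be found in the camera images.
- main_fuse_center (a point): Centre of the main fuse, the largest of three: a white ceramic cartridge 22 mm in diameter, 58 mm long, with a 14 mm steel cap on each end (both ends alike), about 60 g; its x axis runs along the fuse. It lies level in one of the three bays of the fuse tray; which bay varies. Its centre is 17 mm above the bench there.
- main_fuse: The same fuse as a body; origin on its underside as built. Use the centre.
- mid_fuse_center (a point): Centre of a thinner fuse, 14 mm in diameter and 51 mm long, in another bay; stays where it is.
- small_fuse_center (a point): Centre of the smallest fuse, 10 mm in diameter and 38 mm long, in another bay; stays where it is.
- tray: Grey fuse tray, fixed, 90 x 190 x 6 mm; origin under its centre. Three bays side by side along its y axis, 60 mm apart (y = -60, 0, +60 mm); a fuse lies along the tray's x axis on the tray's top (6 mm above the bench) between ribs 4 mm high that stand only near the fuse's ends (15 mm or more from its middle).
- nest: Aluminium assembly nest, fixed on the bench, 150 x 170 mm; origin under its centre. The board lies loose on four corner pads at 20 mm height between locating corners that rise to 27 mm, with about 2.5 mm play; it lifts straight up.
- board: The rover's power board: black plate 110 x 130 x 4 mm, about 0.27 kg with all on it; origin at the centre of its underside (20 mm above the bench in the nest), x along the 110 mm side, z up. Fuse clips along its -y edge (fuse axis at y = -44 mm), heat sink near the middle (y = +10 mm), a black terminal block 13 mm high along the +y edge.
- clip_seat (a point): Centre of the main fuse when home in the clips: 19 mm above the plate's top, 43 mm above the bench in the nest; board axes, fuse along x. Two copper forks at x = +-20.5 mm, slots 23.6 mm wide, mouths flared to 33 mm, tops 10 mm above this point. At the middle 37 mm of x are free for fingers; the hinge pin (y = -10 mm, top 13 mm below this point) lies there. The sink's face is at y = +43 mm.
- keeper (a joint): Sprung steel keeper hinged on the -y side of the clips; its two fingers (x = +-26 mm) reach over the fuse with sloped noses, tops 23 mm above clip_seat. 0 rad = closed, at rest; grows as it is pushed outwards (-y). It resists from where the fuse's centre is 21 mm above home, opens to about 0.2 rad (5 to 12 N down), and snaps back to 0 when the fuse is home.
- sink_grip (a point): Place to grip the heat sink, on its middle, 12 mm below its top (57 mm above the bench in the nest); axes of the board (x along the sink, z up). The sink is a block of upright aluminium fins, 50 mm long in x, 22 mm thick in y with flat sides, 45 mm high; its top is 45 mm above the plate's top face. This point is 54 mm along +y and 14 mm up from clip_seat.
- sink: The same heat sink as a body, fixed to the board; origin at the centre of its foot on the plate.
- camera: Inspection camera on a stand, fixed: dark foot 130 x 110 x 16 mm, column 316 mm high, grey camera body with a black lens and a round ring light of 69 mm diameter at the front. Origin at bench level straight below the lens's front face, 136 mm in front of the column; it looks along its -x axis.
- lens (a point): Centre of the front face of the lens and ring light, 200 mm above the bench; axes of the camera: it looks level along -x, z is up. The fuse belongs on this axis, 150 mm in front of the face (at x = -150 mm, y = 0, z = 0 here), with the heat sink behind the fuse as seen from the lens.
- wheel: Spare rover wheel lying flat, 93 mm in diameter, 33 mm high; bystander; origin under its centre.
- pliers: Pliers with green handles, lying, about 150 mm long, 16 mm high; bystander; origin under its middle.
- screwdriver: Screwdriver with an amber handle, lying, 190 mm long, 26 mm high; bystander; origin under its middle.
- wrench: Steel wrench, lying, 160 mm long, about 20 mm high; bystander; origin under its middle.
- tape: Roll of tape lying flat, 84 mm in diameter, 24 mm high; bystander; origin under its middle.
- flux_tin: Flat steel tin, 55 mm in diameter, 22 mm high; bystander; origin under its middle.
Things that resemble listed ones, but are neither listed nor needed, are in the scene too. Leave any orange look-alike of the main_fuse alone.

How it is judged (in metres and radians):
On the way:
1. the main fuse is home in the clips of the board in the nest, the keeper closed over it, and the fuse is let go (x of main_fuse_center in the frame of clip_seat between -0.006 and 0.006 m and y of main_fuse_center in the frame of clip_seat between -0.003 and 0.003 m and z of main_fuse_center in the frame of clip_seat between -0.003 and 0.003 m and angle between the x axis of main_fuse_center and the x axis of clip_seat, either way round below 0.1 rad and value of joint keeper below 0.08 rad and distance between board and nest below 0.026 m and contact force between the fingers and main_fuse below 0.1 N), for 0.2 s.
At the end, for the whole second after the job is handed in: Fuse home in the clips (3 mm; 6 mm along), keeper closed (0.08 rad); board held still by the heat sink alone, fuse untouched, level within 7 degrees, fuse side square to the lens within 10; fuse centre 150 mm from the lens within 30, sideways within 25, height within 20 mm (x of main_fuse_center in the frame of clip_seat between -0.006 and 0.006 m and y of main_fuse_center in the frame of clip_seat between -0.003 and 0.003 m and z of main_fuse_center in the frame of clip_seat between -0.003 and 0.003 m and angle between the x axis of main_fuse_center and the x axis of clip_seat, either way round below 0.1 rad and value of joint keeper below 0.08 rad and x of main_fuse_center in the frame of lens between -0.18 and -0.12 m and y of main_fuse_center in the frame of lens between -0.025 and 0.025 m and z of main_fuse_center in the frame of lens between -0.02 and 0.02 m and x of sink_grip in the frame of lens below -0.165 m and angle between the y axis of sink_grip and the x axis of lens, either way round below 0.18 rad and angle between sink_grip's own z axis and vertical below 0.12 rad and contact force between the fingers and sink above 1 N and contact force between the fingers and main_fuse below 0.1 N and contact force between board and nest below 0.1 N and contact force between board and camera below 0.1 N and linear speed of board below 0.03 m/s); the arm keeps its last pose, push and grip.
It fails at once if another fuse is shifted by more than 25 mm (distance of any of mid_fuse_center, small_fuse_center from where it was at the start of the episode above 0.025 m).
It fails at once if a tool or part lying about is shifted by more than 25 mm (distance of any of wheel, pliers, screwdriver, wrench, tape, flux_tin from where it was at the start of the episode above 0.025 m).
It fails at once if the camera is touched (contact force between camera and the fingers above 0.5 N or contact force between camera and the arm above 0.5 N or contact force between camera and board above 0.5 N).
It also fails if it takes over 58 s, if anything falls off the work surface, if the arm or the gripper's body presses on something with over 40 N, if the wrist force passes 120 N, or if a joint passes its speed limit or range.

## Working session

There is one attempt and no reset: what is moved stays moved. The work goes in short steps, Python scripts to look and compute and a tool call to move; the robot and the scene stay as the last step left them, time stands still between calls to the robot, and variables do not carry over. Pictures are saved under pics/ and viewed, and the job is handed in when it is done.

Besides the shell and the picture viewer there is one more tool, called after "Request:" as name([rows], argument=value, ...), one row to a line, values as JSON. arm_command: Moves the arm, as the interface text tells. Its arguments: {"type":"object","properties":{"deltas":{"type":"array","items":{"type":"array","items":{"type":"array","items":{"type":"number","minimum":-1,"maximum":1}}}}},"required":["deltas"]}

```bash
mkdir -p pics; ls
python3 - <<'E'
from cell import env
import cv2
s=env.state();print(s)
for n in("top","side"):
    c=env.read_camera(n);cv2.imwrite(f"pics/{n}0.png",cv2.cvtColor(c["frame"],cv2.COLOR_RGB2BGR))
    print(n,{k:v for k,v in c.items() if k!="frame"})
E
```

```text
pics
{'t': 0.0, 'joints': array([-1.38560735e+00,  4.91579093e-01,  1.55943705e+00, -2.25351422e-05,
        1.09166211e+00, -1.05601892e-01]), 'qvel': array([-1.76496891e-05,  4.83148229e-04, -5.60636119e-04,  5.26433266e-04,
       -3.95145137e-04, -2.87687156e-04]), 'tau': array([ 3.79756355e-03, -6.12637353e+01, -2.58179176e+01,  6.94838399e-02,
        4.82169958e-02, -9.80644472e-05]), 'eef_pos': array([ 179.16694319, -598.53105157,  214.05387254]), 'tcp_rot': array([-3.14051099e+00, -9.45535116e-05,  2.90801217e-01]), 'ft_force': array([-0.58722219,  0.59280969, -0.77391789]), 'moment': array([ 0.04609502,  0.02540007, -0.01609414]), 'opening': 1.0001656586396939}
top {'fx': 434.460818507949, 'fy': 434.460818507949, 'cx': 261.73244570112405, 'cy': 185.9014490179849, 'k1': 0.05830571407730558, 'R': array([[-6.05738490e-04, -9.99975289e-01,  7.00395247e-03],
       [-9.87465740e-01, -5.07319125e-04, -1.57832681e-01],
       [ 1.57832334e-01, -7.01176843e-03, -9.87441031e-01]]), 't': array([ -35.43404214,  596.82032397, 1214.813343  ])}
side {'fx': 426.54398614933064, 'fy': 426.54398614933064, 'cx': 250.83501567172388, 'cy': 197.27787835188366, 'k1': 0.030133224848027957, 'R': array([[ 0.89443859, -0.44688397,  0.01656311],
       [-0.26200367, -0.55369656, -0.79042659],
       [ 0.36239991,  0.70264844, -0.61233281]]), 't': array([-513.27273716,  234.60538057, 1324.14787739])}
```

View pics/top0.png

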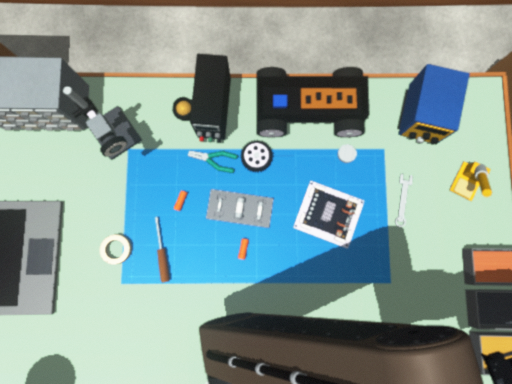

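View pics/side0.png

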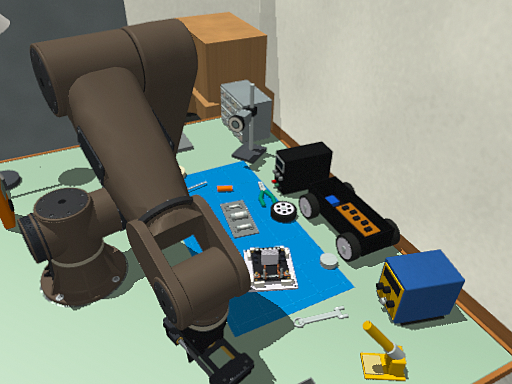

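```bash
cat > h.py <<'E'
import numpy as np, cv2
from cell import env
def cam(n):
    return env.read_camera(n)
def proj(c,X):
    X=np.atleast_2d(X); p=X@np.array(c["R"]).T+c["t"]; s=p[:,:2]/p[:,2:]
    s=s*(1+c["k1"]*(s**2).sum(1,keepdims=True))
    return s*[c["fx"],c["fy"]]+[c["cx"],c["cy"]]
def ray(c,uv):
    d=(np.array(uv,float)-[c["cx"],c["cy"]])/[c["fx"],c["fy"]]; s=d.copy()
    for _ in range(20): s=d/(1+c["k1"]*(s**2).sum())
    R=np.array(c["R"]); o=-R.T@c["t"]; return o,R.T@np.array([s[0],s[1],1])
def atz(c,uv,z):
    o,d=ray(c,uv); return o+d*(z-o[2])/d[2]
def tri(c1,u1,c2,u2):
    o1,d1=ray(c1,u1);o2,d2=ray(c2,u2)
    d1/=np.linalg.norm(d1);d2/=np.linalg.norm(d2)
    A=np.stack([d1,-d2],1);s=np.linalg.lstsq(A,o2-o1,rcond=None)[0]
    a=o1+d1*s[0];b=o2+d2*s[1];return (a+b)/2,np.linalg.norm(a-b)
def crop(c,x0,y0,x1,y1,f,name):
    im=cv2.cvtColor(c["frame"],cv2.COLOR_RGB2BGR)[y0:y1,x0:x1]
    cv2.imwrite(name,cv2.resize(im,None,fx=f,fy=f,interpolation=cv2.INTER_CUBIC))
E
python3 - <<'E'
from h import *
t=cam("top");s=cam("side")
crop(t,200,180,280,235,9,"pics/t_tray.png")
crop(t,285,170,375,250,7,"pics/t_nest.png")
crop(t,55,80,155,165,7,"pics/t_cam.png")
crop(s,215,70,285,170,6,"pics/s_cam.png")
crop(s,210,190,310,300,5,"pics/s_nest.png")
for n,uv,z in[("b1",(223,203),17),("b2",(240,207),17),("b3",(258,210),17),("nest",(329,213),20)]:print(n,atz(t,uv,z))
E
```

```text
b1 [550.47805799  78.79149164  17.        ]
b2 [538.59342892  28.51080213  17.        ]
b3 [529.70341852 -24.62651129  17.        ]
nest [ 520.66990125 -233.30378425   20.        ]
```

View pics/t_tray.png

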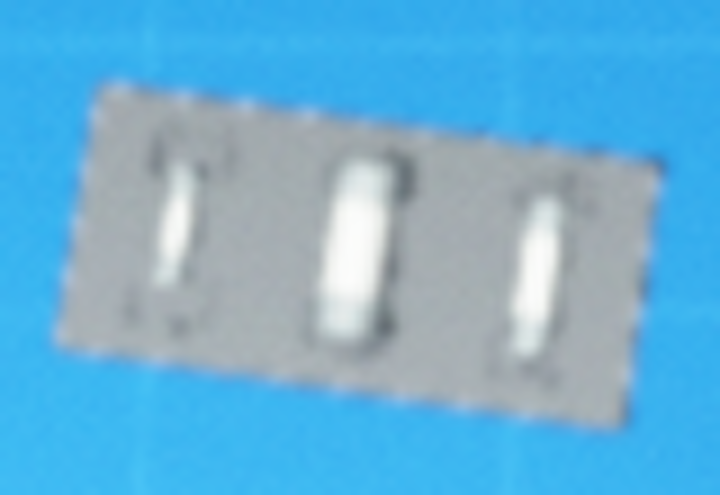

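View pics/t_nest.png

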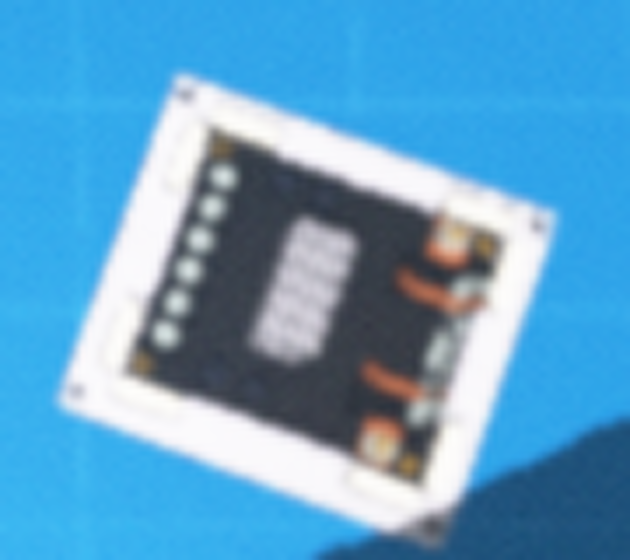

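View pics/t_cam.png

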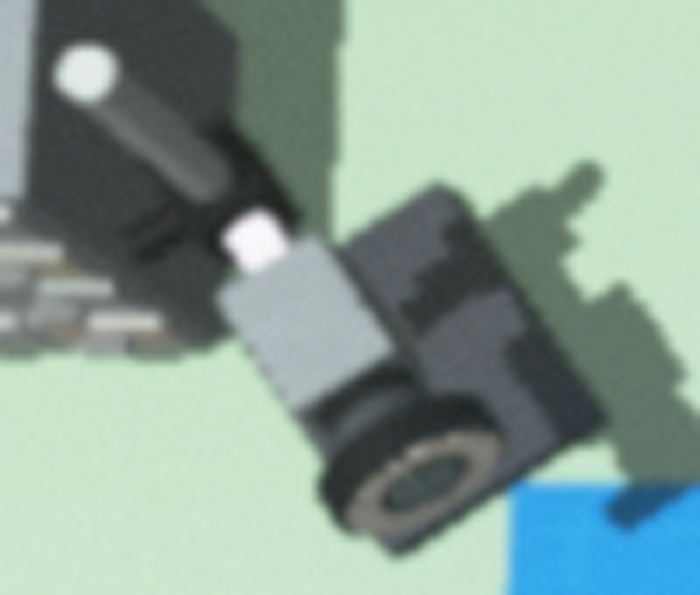

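View pics/s_cam.png

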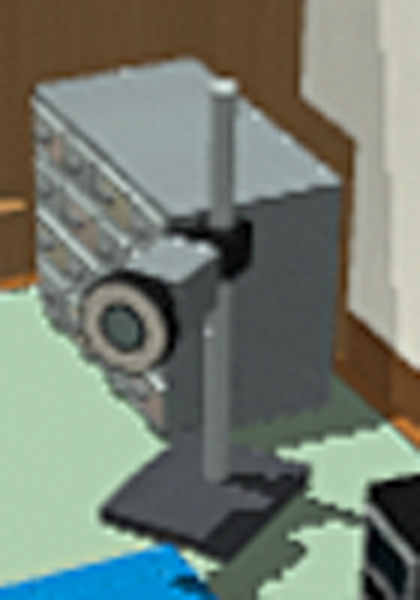

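View pics/s_nest.png

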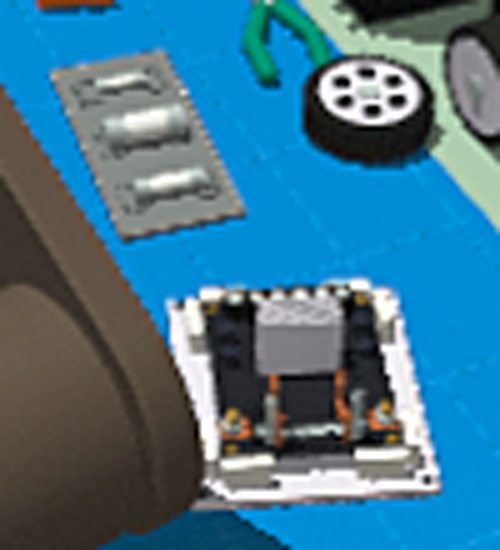

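Candidates in the top picture: (223,203) thin and shortest, (240,207) thickest white, (258,210) medium, and orange look-alikes at (180,200) and (243,248). The middle-bay fuse at (240,207) is the main fuse: it is white, the thickest and the longest, as the enlarged crop confirms. Next I fit the poses.

```bash
cat > fit.py <<'E'
from h import *
from scipy.optimize import least_squares
t=cam("top");s=cam("side")
def up(p,off,f): return (np.array(p,float)+.5)/f-.5+off
def fit(name,obs,x0):
    # obs: list (cam, bodypt, uv)
    def r(p):
        c,n=np.cos(p[2]),np.sin(p[2]);o=[]
        for cm,b,uv in obs:
            X=[p[0]+c*b[0]-n*b[1],p[1]+n*b[0]+c*b[1],b[2]]
            o+=list(proj(cm,X)[0]-uv)
        return np.array(o)
    q=least_squares(r,x0,loss='soft_l1');print(name,q.x.round(3),"deg",np.degrees(q.x[2]).round(1));print(r(q.x).reshape(-1,2).round(1).tolist());return q.x
E
python3 - <<'E'
from fit import *
T=lambda p:up(p,[200,180],9);N=lambda p:up(p,[285,170],7);S=lambda p:up(p,[210,190],5);C=lambda p:up(p,[55,80],7);D=lambda p:up(p,[215,70],6)
tr=[(t,(45,95,6),T((103,82))),(t,(45,-95,6),T((663,160))),(t,(-45,-95,6),T((625,428))),(t,(-45,95,6),T((55,345)))]
fit("trayT",tr,[540,28,-.16])
trs=[(s,(-45,95,6),S((50,72))),(s,(45,95,6),S((163,50))),(s,(45,-95,6),S((245,215))),(s,(-45,-95,6),S((125,240)))]
fit("trayS",trs,[540,28,-.16])
fs=[(t,(28,0,19),T((367,160))),(t,(-28,0,19),T((345,340)))]
fit("fuseT",fs,[540,28,-.16])
fss=[(s,(-29,0,17),S((107,133))),(s,(29,0,17),S((190,124)))]
fit("fuseS",fss,[540,28,-.16])
for z in(0,10,16):
  ns=[(t,(75,85,z),N((180,72))),(t,(75,-85,z),N((558,210))),(t,(-75,-85,z),N((450,545))),(t,(-75,85,z),N((60,400)))]
  fit("nestT%d"%z,ns,[520,-233,-.35])
sk=[(t,(25,21,69),N((298,213))),(t,(25,-1,69),N((362,238))),(t,(-25,-1,69),N((306,365))),(t,(-25,21,69),N((244,345)))]
fit("boardT sink",sk,[520,-233,-.35])
pl=[(t,(55,65,24),N((207,125))),(t,(55,-65,24),N((510,235))),(t,(-55,-65,24),N((420,487))),(t,(-55,65,24),N((125,375)))]
fit("boardT plate",pl,[520,-233,-.35])
ss=[(s,(-25,-1,69),S((257,322))),(s,(25,-1,69),S((343,320))),(s,(-25,-1,24),S((258,372))),(s,(25,-1,24),S((340,375))),(s,(-25,21,69),S((257,298))),(s,(25,21,69),S((335,294)))]
fit("boardS sink",ss,[520,-233,-.35])
print("lens",tri(t,C((425,481)),s,D((122,322))))
print("column top",tri(t,C((87,72)),s,D((223,90))))
E
```

```text
trayT [ 5.3788e+02  2.9825e+01 -1.4400e-01] deg -8.3
[[-0.4, -0.4], [0.2, 0.0], [0.2, 0.1], [-0.0, 0.2]]
trayS [ 5.38025e+02  2.79980e+01 -1.40000e-01] deg -8.0
[[-0.1, 0.2], [0.2, 0.2], [0.4, -0.4], [-0.5, -0.0]]
fuseT [ 5.3747e+02  3.1022e+01 -1.1500e-01] deg -6.6
[[-0.1, 0.6], [0.1, -0.6]]
fuseS [ 5.40829e+02  2.68590e+01 -2.85000e-01] deg -16.3
[[0.3, -0.1], [-0.3, 0.1]]
nestT0 [ 5.22199e+02 -2.36742e+02 -3.55000e-01] deg -20.4
[[0.2, 0.3], [-0.2, 0.0], [-0.6, -0.4], [0.6, 0.1]]
nestT10 [ 5.21251e+02 -2.35087e+02 -3.55000e-01] deg -20.4
[[0.0, 0.0], [0.1, -0.1], [-0.5, -0.1], [0.4, 0.2]]
nestT16 [ 5.20688e+02 -2.34118e+02 -3.55000e-01] deg -20.3
[[-0.1, -0.1], [0.2, -0.1], [-0.4, 0.0], [0.2, 0.2]]
boardT sink [ 5.17604e+02 -2.31153e+02 -3.93000e-01] deg -22.5
[[0.1, 1.5], [-1.8, 0.9], [-0.1, -1.0], [1.5, -1.1]]
boardT plate [ 5.20044e+02 -2.34337e+02 -3.56000e-01] deg -20.4
[[0.6, 0.6], [-0.8, 0.2], [0.1, -0.5], [-0.0, -0.2]]
boardS sink [ 5.20595e+02 -2.33010e+02 -4.12000e-01] deg -23.6
[[0.5, 0.1], [-0.4, 0.1], [-0.1, 0.3], [-0.6, -0.7], [0.0, -0.2], [0.5, 0.2]]
lens (array([668.73694025, 338.52931733, 206.05982345]), np.float64(0.8654885401312251))
column top (array([780.70730705, 418.90817432, 314.43627485]), np.float64(1.2836555017506583))
```

Request:
arm_command([
  [[0.5,0.2,0.35,0,-0.1],[0.5,0.2,0.35,0,-0.1],[0.5,0.2,0.35,0,-0.1],[0.5,0.2,0.35,0,-0.1],[0.5,0.2,0.35,0,-0.1],[0.5,0.2,0.35,0,0],[0.5,0.2,0.35,0,0],[0.5,0.2,0.35,0,0],[0.5,0.2,0.35,0,0],[0.5,0.2,0.35,0,0],[0.5,0.2,0.35,0,0],[0.5,0.2,0.35,0,0]],
])

```text
t: 1.3
eef_pos: [419.6, -167.6, 213.6]
tcp_rot: [3.14, -0.002, -0.134]
ft_force: [0.1, -0.9, -1.0]
opening: 0.496
```

Request:
arm_command([
  [[0.5,0.2,0.33,0,0],[0.5,0.2,0.33,0,0],[0.5,0.2,0.33,0,0],[0.5,0.2,0.33,0,0],[0.5,0.2,0.33,-0.2,0],[0.5,0.18,0.3,-0.2,0],[0.5,0,0,-0.3,0],[0.5,0,0,-0.3,0],[0.5,0,0,0,0]],
])

```text
t: 2.05
eef_pos: [543.9, 44.2, 114.5]
tcp_rot: [3.14, -0.012, -0.125]
ft_force: [-0.0, -0.2, -0.1]
opening: 0.498
```

Request:
arm_command([
  [[0.5,-0.06,-0.14,-0.2,-0.02],[0.5,0,0,-0.2,0],[0.5,0,0,-0.15,0],[0.5,0,0,0,0],[0.5,0,0,0,0]],
])

```text
t: 2.47
eef_pos: [539.1, 29.0, 61.9]
tcp_rot: [3.14, -0.014, -0.141]
ft_force: [0.2, 0.3, -0.1]
opening: 0.5
```

Run:
```python
from h import *
t=cam("top");s=cam("side");st=env.state();print(st["eef_pos"],st["tcp_rot"],st["opening"])
for n,c in(("t",t),("s",s)):
    p=proj(c,[[538,29.5,17],[538,29.5,st["eef_pos"][2]],st["eef_pos"]]);print(n,p.round(1))
p=proj(s,[[538,29.5,17]])[0].astype(int)
crop(s,max(p[0]-60,0),p[1]-60,p[0]+60,p[1]+60,5,"pics/s1.png")
crop(t,190,150,290,250,6,"pics/t1.png")
```

```text
[539.39097372  29.08920932  62.399375  ] [ 3.14039702 -0.01511952 -0.1407089 ] 0.5008755477654664
t [[239.7 207.2]
 [239.  205.5]
 [239.1 205. ]]
s [[238.3 215.1]
 [238.3 205.2]
 [238.7 205.2]]
```

View pics/s1.png

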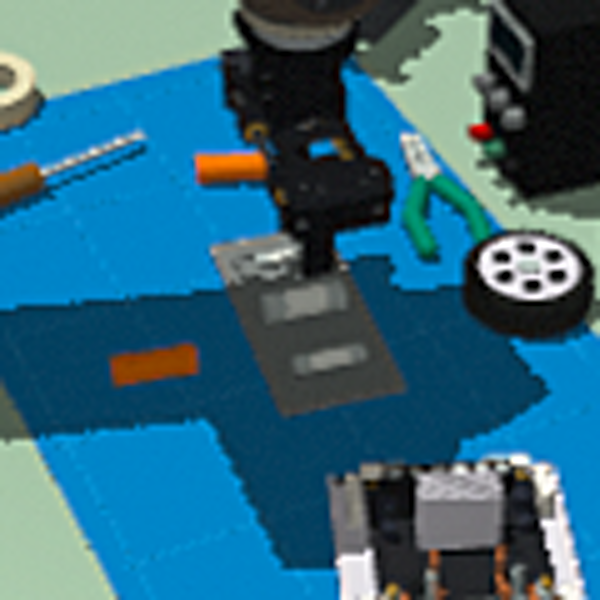

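View pics/t1.png

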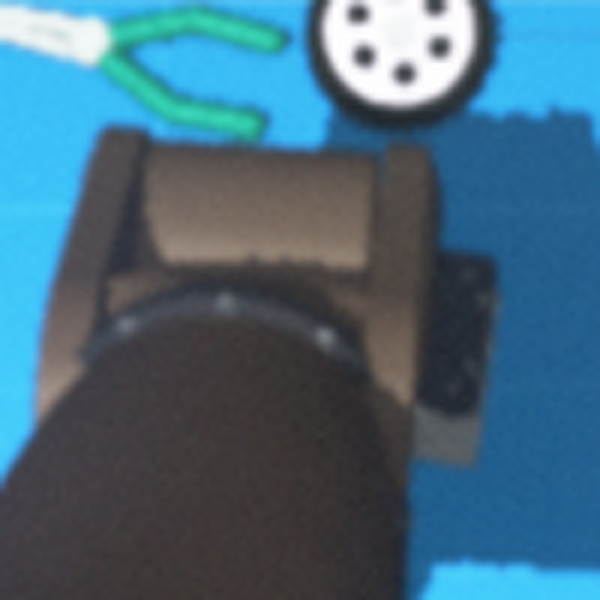

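Request:
arm_command([
  [[0.5,-0.01,0,-0.2,0],[0.5,0,0,-0.2,0],[0.5,0,0,-0.08,0],[0.5,0,0,0,0],[0.5,0,0,0,0]],
])

```text
t: 2.98
eef_pos: [542.1, 28.7, 20.1]
tcp_rot: [3.141, -0.026, -0.141]
ft_force: [-0.1, -0.6, 0.2]
opening: 0.503
```

Request:
arm_command([
  [[0.5,-0.04,0,-0.08,0],[0.5,0,0,-0.03,0],[0.5,0,0,0,0],[0.5,0,0,0,0]],
])

```text
t: 3.32
eef_pos: [538.9, 28.7, 11.1]
tcp_rot: [3.141, -0.03, -0.141]
ft_force: [0.2, 0.7, 0.3]
opening: 0.504
```

Request:
arm_command([
  [[0.5,0,0,-0.02,0],[1,0,0,0,0],[1,0,0,0,0],[1,0,0,0,0],[1,0,0,0,0],[1,0,0,0,0],[1,0,0,0,0]],
])

```text
t: 3.9
eef_pos: [539.4, 28.8, 9.7]
tcp_rot: [3.142, -0.031, -0.141]
ft_force: [-0.4, 0.5, -0.8]
opening: 0.228
```

Request:
arm_command([
  [[1,0,0,0.2,0],[1,0,0,0.3,0],[1,0,0,0.3,0],[1,0,0,0.2,0],[1,0,0,0,0],[1,0,0,0,0]],
])

```text
t: 4.4
eef_pos: [537.7, 28.8, 112.4]
tcp_rot: [3.141, -0.027, -0.141]
ft_force: [-0.2, 0.1, -1.7]
opening: 0.229
```

Request:
arm_command([
  [[1,-0.04,-0.35,0,-0.06],[1,-0.04,-0.35,0,-0.06],[1,-0.04,-0.35,0,-0.06],[1,-0.04,-0.35,0,-0.06],[1,-0.04,-0.35,0,-0.03],[1,-0.04,-0.35,0,0],[1,-0.04,-0.35,0,0],[1,-0.04,-0.35,0,0],[1,0,-0.1,0,0],[1,0,0,0,0],[1,0,0,0,0]],
])

```text
t: 5.32
eef_pos: [498.2, -270.9, 99.3]
tcp_rot: [-3.139, -0.012, -0.36]
ft_force: [-0.5, -0.6, -1.1]
opening: 0.226
```

Request:
arm_command([
  [[1,0.065,-0.04,0,0],[1,0,0,0,0],[1,0,0,0,0]],
])

```text
t: 5.57
eef_pos: [505.4, -271.5, 97.8]
tcp_rot: [-3.138, -0.009, -0.358]
ft_force: [-0.2, 0.1, -0.3]
opening: 0.225
```

Run:
```python
from h import *
t=cam("top");s=cam("side");st=env.state();e=st["eef_pos"];print(e,st["tcp_rot"],st["opening"])
y=st["tcp_rot"][2];a=np.array([np.cos(y),np.sin(y),0])
F=e+[0,0,7.3]
P=np.array([F,F+29*a,F-29*a]);seat=np.array([504.9,-274.9,43])
yb=-.356;R=np.array([[np.cos(yb),-np.sin(yb),0],[np.sin(yb),np.cos(yb),0],[0,0,1]])
Q=np.array([seat,seat+R@[26,0,0],seat+R@[-26,0,0],seat+R@[20.5,0,10],seat+R@[-20.5,0,10],seat+R@[25,43,26],seat+R@[-25,43,26],seat+R@[25,65,26],seat+R@[-25,65,26]])
for n,c in(("t",t),("s",s)):
    im=cv2.cvtColor(c["frame"],cv2.COLOR_RGB2BGR)
    pc=proj(c,seat)[0].astype(int);x0,y0=pc-50
    f=6;im=cv2.resize(im[y0:y0+100,x0:x0+100],None,fx=f,fy=f,interpolation=cv2.INTER_CUBIC)
    cv2.imwrite(f"pics/{n}2raw.png",im)
    for p in proj(c,P):cv2.circle(im,tuple(int(v) for v in (p-[x0,y0]+.5)*f),4,(0,0,255),1)
    for p in proj(c,Q):cv2.circle(im,tuple(int(v) for v in (p-[x0,y0]+.5)*f),4,(0,255,255),1)
    cv2.imwrite(f"pics/{n}2.png",im);print(n,x0,y0)
```

```text
[ 505.45575652 -271.70778193   98.09297649] [-3.13856487 -0.01003706 -0.35756796] 0.22187310797140475
t 294 167
s 221 220
```

View pics/s2.png

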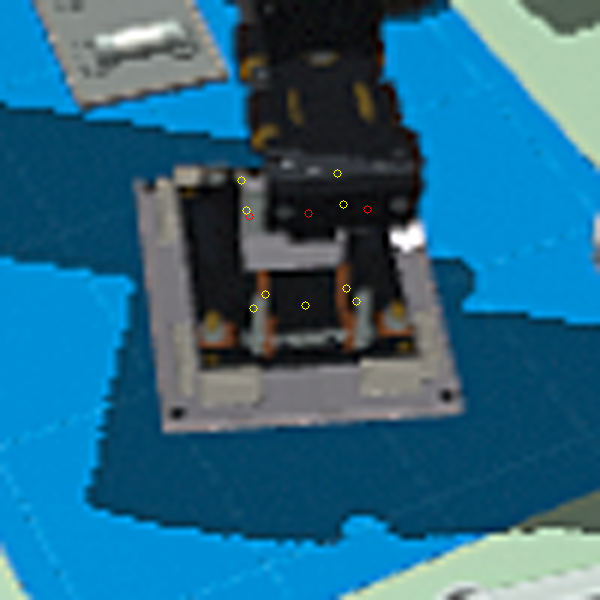

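View pics/t2.png

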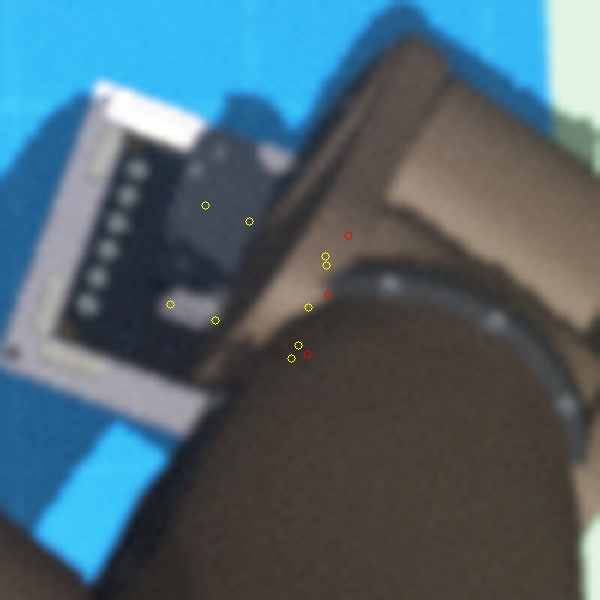

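Run:
```python
from h import *
s=cam("side");print(env.state()["opening"])
crop(s,250,235,300,285,14,"pics/s3.png")
```

```text
0.22311394186350372
```

View pics/s3.png

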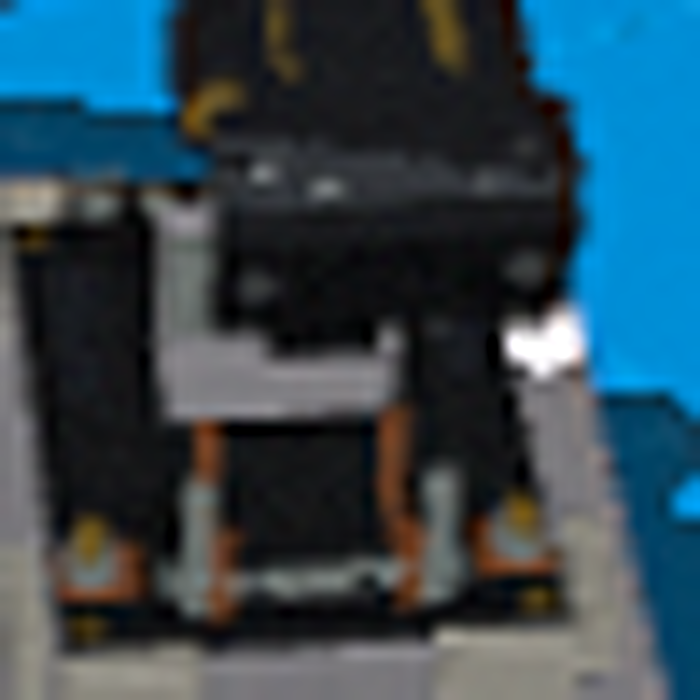

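Request:
arm_command([
  [[1,-0.01,-0.035,-0.1,0],[1,-0.01,0,-0.15,0],[1,-0.01,0,-0.1,0],[1,0,0,0,0],[1,0,0,0,0]],
])

```text
t: 6.13
eef_pos: [502.4, -274.7, 61.0]
tcp_rot: [-3.139, -0.011, -0.356]
ft_force: [0.3, 0.4, 1.1]
opening: 0.224
```

Request:
arm_command([
  [[1,0.025,0,0,0],[1,0,0,-0.04,0],[1,0,0,-0.04,0],[1,0,0,-0.03,0],[1,0,0,0,0]],
])

```text
t: 6.55
eef_pos: [506.2, -274.6, 50.7]
tcp_rot: [-3.139, -0.014, -0.356]
ft_force: [-0.1, 0.5, -1.0]
opening: 0.222
```

Request:
arm_command([
  [[1,-0.015,0,-0.03,0],[1,0,0,-0.03,0],[1,0,0,-0.02,0],[1,0,0,0,0]],
])

```text
t: 6.88
eef_pos: [504.9, -276.3, 44.1]
tcp_rot: [-3.141, -0.017, -0.356]
ft_force: [0.1, 0.9, -3.0]
opening: 0.223
```

Run:
```python
from h import *
s=cam("side");st=env.state();print(st["eef_pos"],st["ft_force"],st["moment"],st["opening"])
crop(s,245,225,305,295,10,"pics/s4.png")
```

```text
[ 504.88307794 -276.18126485   44.03661423] [ 0.87685681 -0.74005572 -1.92185427] [-0.09227968 -0.10910252 -0.12582934] 0.2194597810931025
```

View pics/s4.png

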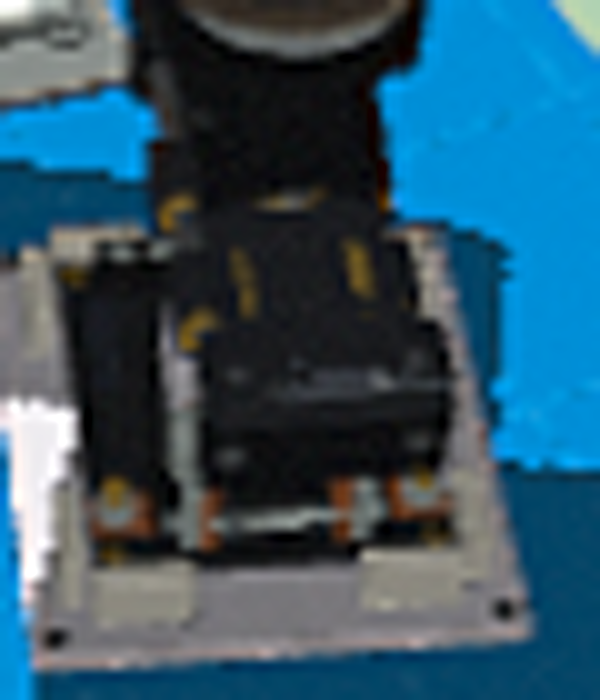

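Request:
arm_command([
  [[1,0,0.01,-0.03,0],[1,0,0,-0.03,0],[1,0,0,-0.02,0],[1,0,0,0,0]],
])

```text
t: 7.27
eef_pos: [505.1, -278.2, 38.0]
tcp_rot: [3.138, -0.022, -0.356]
ft_force: [1.0, 0.5, -2.4]
opening: 0.221
```

Request:
arm_command([
  [[1,0,0.02,0,0],[1,0,0,0,0],[1,0,0,0,0]],
])

```text
t: 7.52
eef_pos: [505.1, -276.2, 37.6]
tcp_rot: [3.138, -0.022, -0.356]
ft_force: [-0.8, -2.3, 0.7]
opening: 0.222
```

Run:
```python
from h import *
import time
for i in range(4):
    st=env.state();print(st["t"],st["eef_pos"],st["tcp_rot"],st["ft_force"],st["moment"],st["opening"],st["tau"].round(2));s=cam("side")
st=env.state()
t=cam("top")
crop(t,290,160,390,260,6,"pics/t5.png");crop(s,235,240,315,290,9,"pics/s5.png")
```

```text
7.5167 [ 505.09307783 -276.20950266   37.6031833 ] [ 3.13817649 -0.02208154 -0.35562183] [-0.78144563 -2.28572187  0.67499975] [-0.38573134  0.11946902 -0.1024704 ] 0.22218201281610966 [ 1.340e+00 -6.073e+01 -1.529e+01  3.500e-01  9.000e-02 -3.000e-02]
7.5667 [ 505.0976468  -276.23897937   37.61747732] [ 3.13813194 -0.02210726 -0.35560247] [-0.53384404 -1.56478446  0.76211146] [-0.21166107  0.06170509 -0.07389101] 0.22542682865987354 [ 1.010e+00 -6.103e+01 -1.556e+01  2.700e-01  3.000e-02 -4.000e-02]
7.6167 [ 505.07912594 -276.25352693   37.64576702] [ 3.13818303 -0.0221035  -0.35564242] [-0.66839838 -1.79574914  0.3224416 ] [-0.22180617  0.02710927 -0.06720082] 0.22772336108219993 [ 8.900e-01 -6.123e+01 -1.560e+01  2.000e-01  3.000e-02 -4.000e-02]
7.6667 [ 505.08600366 -276.2368976    37.64814943] [ 3.13821362 -0.02210327 -0.35565015] [ 0.33006852 -1.60533886 -0.53187572] [-0.14618191  0.10578017 -0.00030458] 0.22237941285387453 [ 8.400e-01 -6.131e+01 -1.562e+01  1.900e-01  5.000e-02 -4.000e-02]
```

View pics/s5.png

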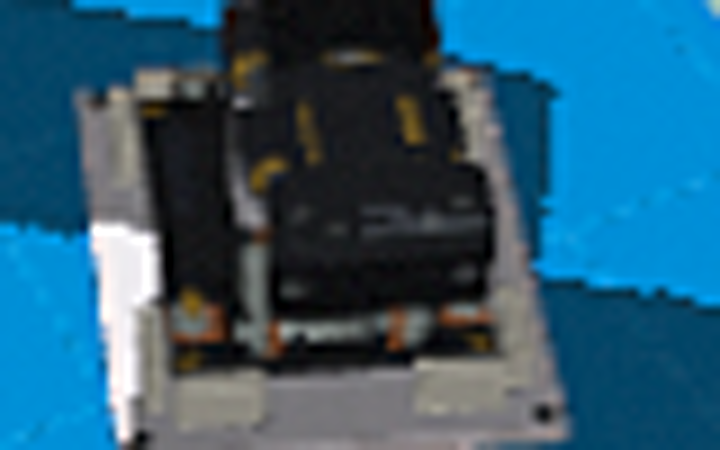

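Request:
arm_command([
  [[1,0,0,-0.03,0],[1,0,0,0,0],[1,0,0,-0.02,0],[1,0,0,0,0]],
])

```text
t: 8.1
eef_pos: [505.3, -276.4, 35.4]
tcp_rot: [3.138, -0.024, -0.355]
ft_force: [-1.9, -0.4, 0.3]
opening: 0.223
```

Request:
arm_command([
  [[1,0,0,-0.03,0],[1,0,0,0,0],[1,0,0,0,0]],
])

```text
t: 8.35
eef_pos: [505.8, -276.5, 35.4]
tcp_rot: [3.137, -0.027, -0.355]
ft_force: [-0.3, -0.2, -0.1]
opening: 0.225
```

Request:
arm_command([
  [[1,0,0,-0.05,0],[1,0,0,-0.05,0]],
])

```text
t: 8.52
eef_pos: [507.5, -277.3, 29.9]
tcp_rot: [3.135, -0.033, -0.355]
ft_force: [-11.9, 7.6, 55.0]
opening: 0.226
```

Request:
arm_command([
  [[1,0,0,0.01,0],[1,0,0,0,0]],
])

```text
t: 8.68
eef_pos: [507.8, -277.4, 31.9]
tcp_rot: [3.135, -0.035, -0.354]
ft_force: [1.1, -1.9, 0.1]
opening: 0.222
```

Now I release partly (opening about 38 mm) and rise.

Request:
arm_command([
  [[0.6,0,0,0.01,0],[0.6,0,0,0,0],[0.6,0,0,0,0],[0.6,0,0,0,0]],
])

```text
t: 9.02
eef_pos: [507.3, -276.7, 31.4]
tcp_rot: [3.136, -0.032, -0.354]
ft_force: [-0.2, 0.3, -0.0]
opening: 0.39
```

Request:
arm_command([
  [[0.6,0,0,0.1,0],[0.6,0,0,0.3,0],[0.6,0,0,0.4,0],[0.6,0,0.1,0.4,0],[0.6,0.2,0.3,0.2,0],[0.6,0.2,0.35,0,0],[0.6,0.2,0.35,0,0],[0.6,0,0.1,0,0],[0.6,0,0,0,0]],
])

```text
t: 9.77
eef_pos: [567.2, -151.6, 182.5]
tcp_rot: [3.139, -0.033, -0.359]
ft_force: [0.1, -0.5, -0.3]
opening: 0.397
```

Run:
```python
from h import *
s=cam("side");t=cam("top");print(env.state()["eef_pos"])
crop(s,235,240,305,295,11,"pics/s6.png");crop(t,285,170,375,250,7,"pics/t6.png")
```

```text
[ 566.85485383 -153.70074332  182.11874035]
```

View pics/s6.png

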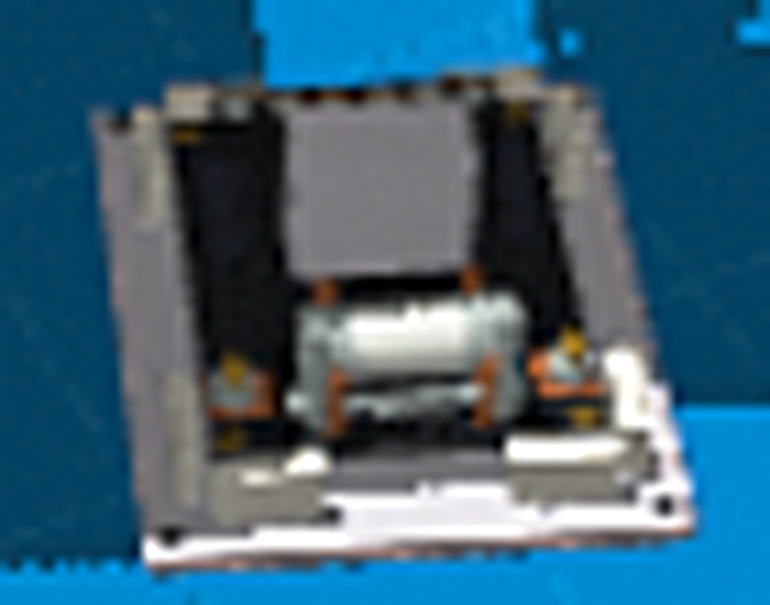

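View pics/t6.png

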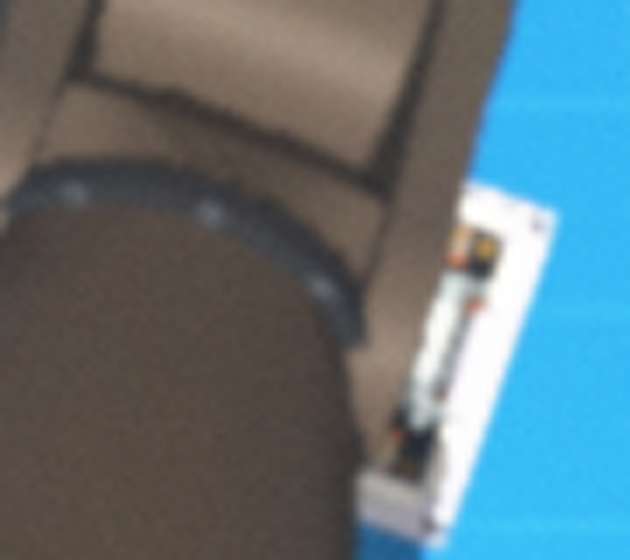

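Request:
arm_command([
  [[0.6,0,0.35,0,0],[0.6,0,0.35,0,0],[0.6,0,0.35,0,0],[0.6,0,0.3,0,0],[0.6,0,0,0,0]],
])

```text
t: 10.28
eef_pos: [564.3, -23.2, 180.9]
tcp_rot: [3.137, -0.03, -0.373]
ft_force: [0.4, -0.7, 0.3]
opening: 0.402
```

```bash
cat > ov.py <<'E'
from h import *
import sys
tag=sys.argv[1]
s=cam("side");t=cam("top");print(env.state()["eef_pos"],env.state()["tcp_rot"])
def draw(bx,by,yb,zf):
    R=np.array([[np.cos(yb),-np.sin(yb),0],[np.sin(yb),np.cos(yb),0],[0,0,1]])
    B=np.array([bx,by,0]);W=lambda p:B+R@np.array(p,float)
    a=np.linspace(0,2*np.pi,20)
    L=[]
    for x in(-29,-15,15,29):L.append([W([x,-44+11*np.cos(q),zf+11*np.sin(q)]) for q in a])
    for z in(24,69):L.append([W([x,y,z]) for x,y in((25,21),(25,-1),(-25,-1),(-25,21),(25,21))])
    L.append([W([x,y,24]) for x,y in((55,65),(55,-65),(-55,-65),(-55,65),(55,65))])
    return L
f=8
for n,c,(x0,y0,x1,y1) in(("s",s,(235,235,310,300)),("t",t,(290,175,372,245))):
    im=cv2.cvtColor(c["frame"],cv2.COLOR_RGB2BGR)
    im=cv2.resize(im[y0:y1,x0:x1],None,fx=f,fy=f,interpolation=cv2.INTER_CUBIC)
    cv2.imwrite(f"pics/{n}{tag}raw.png",im)
    for l in draw(520.2,-233.7,-.356,43):
        p=((proj(c,l)-[x0,y0]+.5)*f).astype(int);cv2.polylines(im,[p.reshape(-1,1,2)],False,(0,255,255),1)
    cv2.imwrite(f"pics/{n}{tag}.png",im)
E
python3 ov.py 7
```

```text
[564.77761498 -26.14692987 180.89075097] [ 3.13638917 -0.03023989 -0.3734002 ]
```

View pics/s7.png

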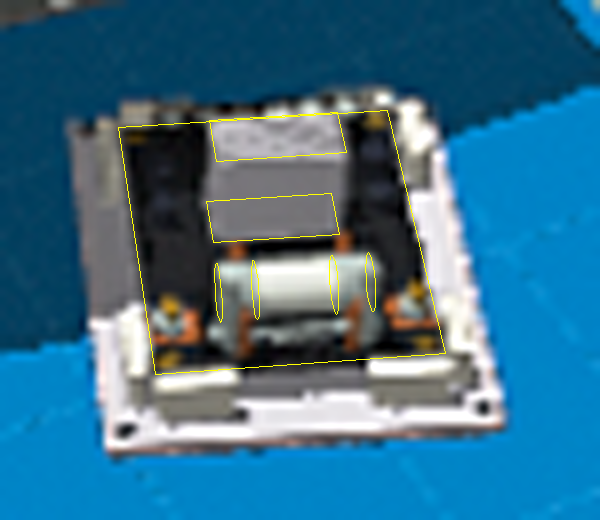

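View pics/t7.png

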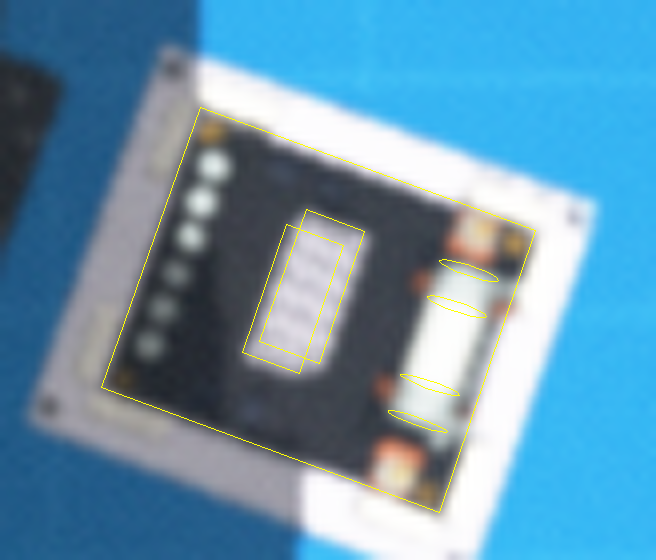

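View pics/t7raw.png

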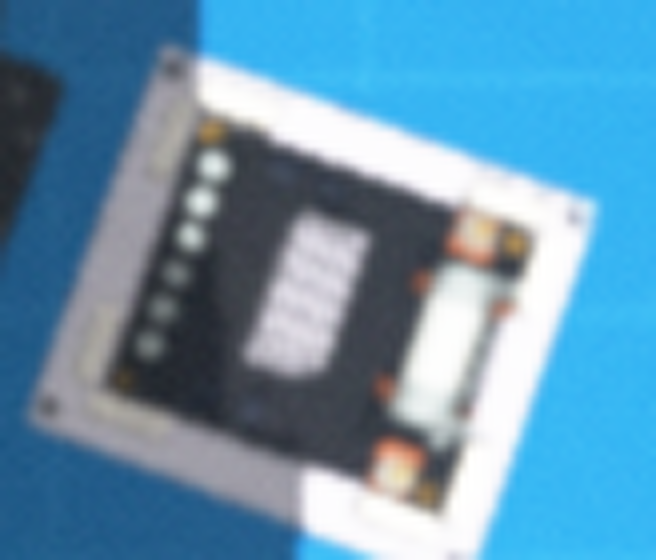

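View pics/s7raw.png

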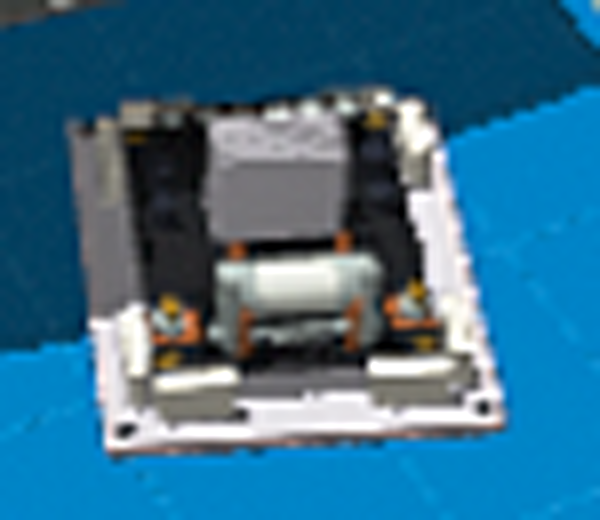

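Run:
```python
from h import *
a=cv2.imread("pics/side0.png");s=cam("side");b=cv2.cvtColor(s["frame"],cv2.COLOR_RGB2BGR)
x0,y0,x1,y1=254,258,288,284
f=22
im=[cv2.resize(i[y0:y1,x0:x1],None,fx=f,fy=f*0.5*2,interpolation=cv2.INTER_NEAREST) for i in(a,b)]
R=lambda yb:np.array([[np.cos(yb),-np.sin(yb),0],[np.sin(yb),np.cos(yb),0],[0,0,1]])
bx=np.array([520.2,-233.7,0])
for p,n in(([26,-44,66],"kt+"),([-26,-44,66],"kt-"),([26,-54,66],"kt+"),([0,-44,43],"seat"),([0,-44,54],"fuse top"),([0,-44,46],"seat+3"),([20.5,-44,53],"fork")):
    print(n,p,proj(s,bx+R(-.356)@p).round(1), ((proj(s,bx+R(-.356)@p)[0]-[x0,y0]+.5)*f).round())
cv2.imwrite("pics/cmpA.png",im[0]);cv2.imwrite("pics/cmpB.png",im[1])
```

```text
kt+ [26, -44, 66] [[280.3 264.5]] [590. 155.]
kt- [-26, -44, 66] [[263.1 265.7]] [210. 181.]
kt+ [26, -54, 66] [[280.9 267. ]] [602. 209.]
seat [0, -44, 43] [[271.4 270.4]] [393. 284.]
fuse top [0, -44, 54] [[271.5 267.9]] [396. 229.]
seat+3 [0, -44, 46] [[271.4 269.7]] [394. 269.]
fork [20.5, -44, 53] [[278.3 267.7]] [545. 224.]
```

View pics/cmpA.png

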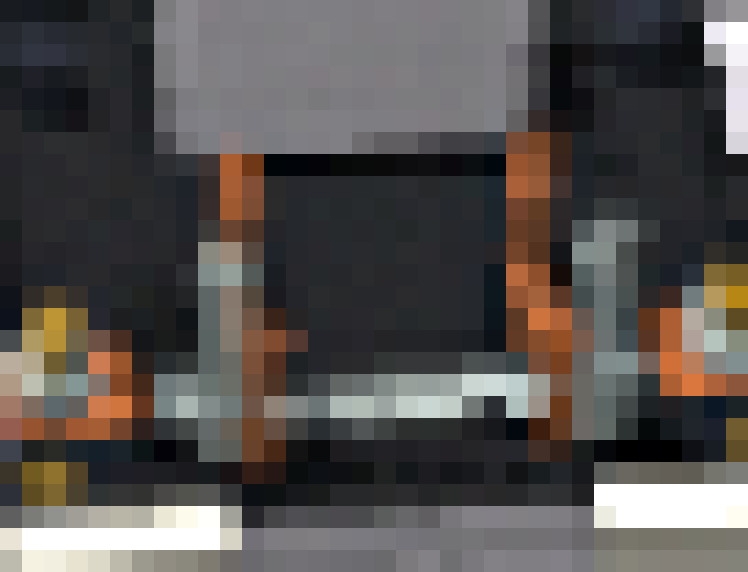

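View pics/cmpB.png

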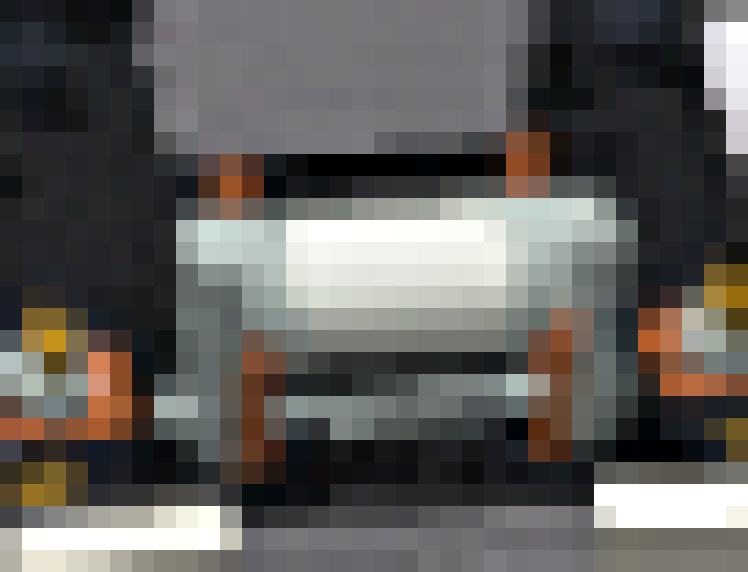

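Request:
arm_command([
  [[1,-0.08,-0.35,-0.1,0.02],[1,-0.08,-0.35,-0.1,0],[1,-0.08,-0.35,-0.1,0],[1,-0.08,-0.35,-0.1,0],[1,-0.08,-0.35,-0.1,0],[1,-0.08,-0.35,-0.1,0],[1,-0.08,-0.3,-0.1,0],[1,0,0,-0.1,0],[1,0,0,0,0],[1,0,0,0,0]],
])

```text
t: 11.27
eef_pos: [499.3, -294.7, 96.8]
tcp_rot: [3.136, -0.033, -0.375]
ft_force: [-0.3, -0.3, -0.2]
opening: 0.006
```

Request:
arm_command([
  [[1,0.08,0.18,-0.1,0.025],[1,0,0,-0.12,0],[1,0,0,0,0],[1,0,0,0,0]],
])

```text
t: 11.6
eef_pos: [507.7, -276.4, 76.5]
tcp_rot: [3.136, -0.035, -0.355]
ft_force: [1.0, 0.9, 0.7]
opening: 0.008
```

Request:
arm_command([
  [[1,0,0,-0.1,0],[1,0,0,-0.06,0],[1,-0.01,0,-0.02,0],[1,0,0,0,0]],
])

```text
t: 11.93
eef_pos: [507.6, -276.1, 59.1]
tcp_rot: [3.135, -0.037, -0.354]
ft_force: [0.2, 0.8, 0.1]
opening: 0.005
```

Request:
arm_command([
  [[1,0,0,-0.03,0],[1,0,0,-0.03,0]],
])

```text
t: 12.1
eef_pos: [507.8, -276.4, 53.6]
tcp_rot: [3.135, -0.039, -0.354]
ft_force: [-7.4, 3.4, 33.7]
opening: 0.003
```

Request:
arm_command([
  [[1,0,0,0.1,0],[1,0,0,0.3,0],[0.5,0.05,0.15,0.2,0],[0.5,0.1,0.25,0,0],[0.5,0.03,0.1,0,0],[0.5,0,0,0,0],[0.5,0,0,0,0],[0.5,0,0,0,0]],
])

```text
t: 12.77
eef_pos: [525.8, -226.2, 117.1]
tcp_rot: [3.135, -0.039, -0.355]
ft_force: [0.3, 0.5, 0.2]
opening: 0.365
```

Run:
```python
from h import *
s=cam("side");t=cam("top");st=env.state();e=st["eef_pos"];print(e,st["opening"])
crop(s,225,215,310,295,8,"pics/s8.png")
print(proj(s,e),proj(s,[525,-226,69]),(proj(s,[525,-226,69])[0]-[225,215])*8)
```

```text
[ 525.683138   -226.52133566  116.91235368] 0.4500030893160563
[[270.80380132 240.44603738]] [[269.82723006 251.75595869]] [358.61784047 294.0476695 ]
```

View pics/s8.png

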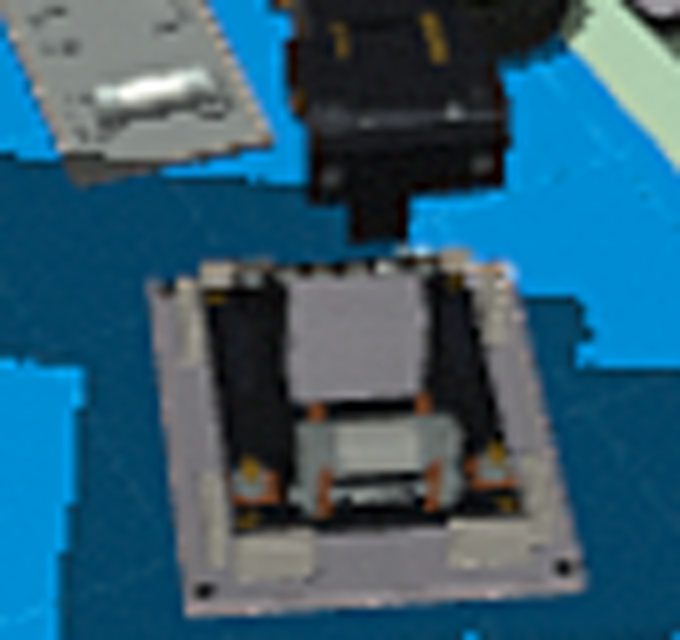

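Request:
arm_command([
  [[0.5,0,0,-0.3,0],[0.5,-0.02,0,-0.25,0],[0.5,-0.01,0,-0.15,0],[0.5,0,0,0,0],[0.5,0,0,0,0]],
])

```text
t: 13.28
eef_pos: [521.7, -230.0, 44.0]
tcp_rot: [3.134, -0.039, -0.36]
ft_force: [-0.7, 0.8, -0.2]
opening: 0.501
```

Request:
arm_command([
  [[0.5,0.03,0.04,-0.05,0],[0.5,0,0,0,0],[0.5,0,0,0,0]],
])

```text
t: 13.53
eef_pos: [525.4, -226.9, 40.2]
tcp_rot: [3.134, -0.041, -0.361]
ft_force: [-0.3, -0.6, -0.3]
opening: 0.499
```

Request:
arm_command([
  [[1,0,0,0,0],[1,0,0,0,0],[1,0,0,0,0],[1,0,0,0,0],[1,0,0,0,0],[1,0,0,0,0]],
])

```text
t: 14.03
eef_pos: [526.5, -227.0, 42.7]
tcp_rot: [3.134, -0.045, -0.361]
ft_force: [-0.6, -0.2, -2.5]
opening: 0.228
```

Request:
arm_command([
  [[1,0,0,0.08,0],[1,0,0,0.15,0],[1,0,0,0.15,0],[1,0,0,0.2,0],[1,0,0,0.25,0],[1,0,0,0.25,0],[1,0,0,0.25,0],[1,0,0,0.2,0],[1,0,0,0.1,0],[1,0,0,0,0],[1,0,0,0,0]],
])

```text
t: 14.95
eef_pos: [522.4, -224.9, 215.1]
tcp_rot: [3.135, -0.037, -0.361]
ft_force: [-0.3, -0.2, -2.9]
opening: 0.235
```

Run:
```python
from h import *
s=cam("side");t=cam("top");st=env.state();e=st["eef_pos"];print(e,st["tcp_rot"],st["opening"],st["ft_force"])
p=proj(s,e)[0].astype(int);print(p)
crop(s,p[0]-50,p[1]-40,p[0]+50,p[1]+60,6,"pics/s9.png")
```

```text
[ 522.23727844 -224.80461279  214.2091028 ] [ 3.13489457 -0.03611373 -0.36072818] 0.22968080241457503 [ 0.60604435  0.54848442 -3.90985364]
[270 215]
```

View pics/s9.png

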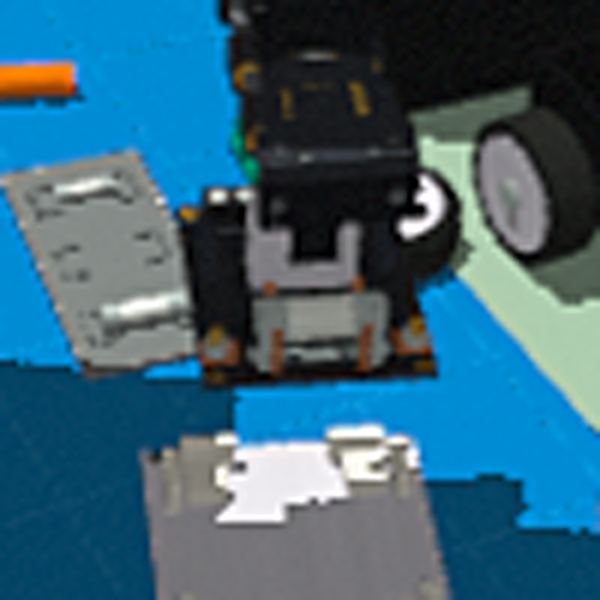

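Run:
```python
from fit import *
C=lambda p:up(p,[55,80],7);D=lambda p:up(p,[215,70],6)
print(atz(t,C((425,481)),200),atz(s,D((122,322)),200))
print("coltop",atz(t,C((87,72)),316),atz(s,D((223,88)),316))
# joint fit: camera frame pose
o=[(t,(0,0,200),C((425,481))),(s,(0,0,200),D((122,322))),(t,(136,0,316),C((87,72))),(s,(136,0,316),D((223,88)))]
fit("cam",o,[668,338,.62])
foot=[(t,(100,65,16),0)]
crop(s,225,100,270,150,14,"pics/s10.png")
crop(t,90,120,140,165,14,"pics/t10.png")
```

```text
[669.83255288 340.70460541 200.        ] [673.94314687 348.83534942 200.        ]
coltop [779.46810256 418.38521211 316.        ] [781.21050946 418.56540838 316.        ]
cam [6.69408e+02 3.40512e+02 6.14000e-01] deg 35.2
[[0.1, 0.2], [-0.2, 1.1], [-0.2, -0.5], [-0.2, 0.0]]
```

View pics/s10.png

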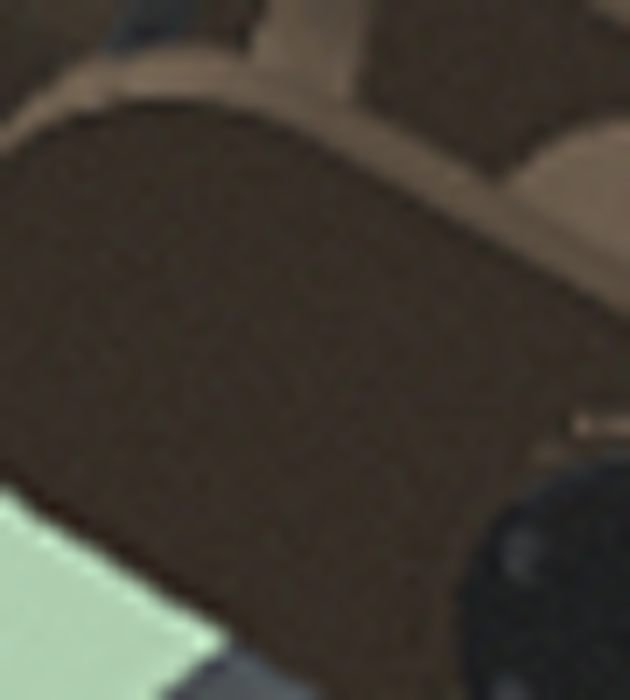

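View pics/t10.png

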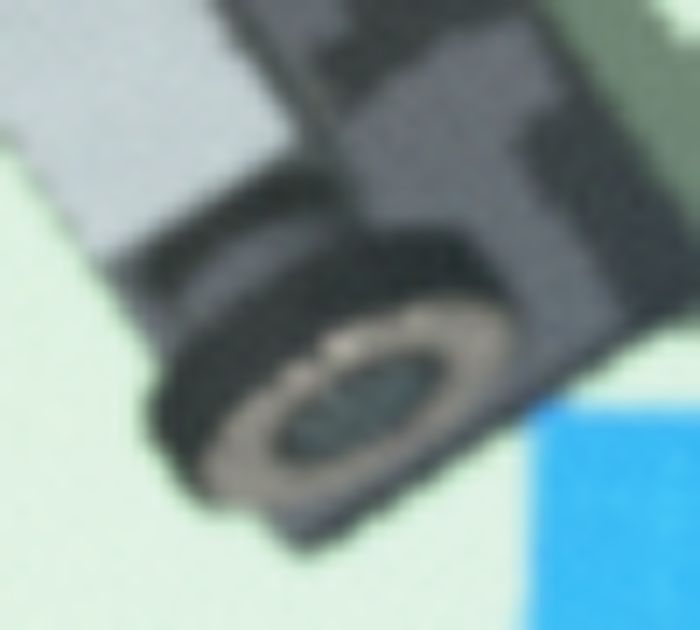

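Request:
arm_command([
  [[1,0,0.08,0,0.05],[1,0,0.15,0,0.1],[1,0,0.2,0,0.12],[1,0,0.2,0,0.13],[1,0,0.2,0,0.13],[1,0,0.2,0,0.13],[1,0,0.2,0,0.13],[1,0,0.2,0,0.13],[1,0,0.2,0,0.13],[1,0,0.2,0,0.13],[1,0,0.2,0,0.13],[1,0,0.2,0,0.13]],
])

```text
t: 16.15
eef_pos: [517.7, 5.1, 201.5]
tcp_rot: [-3.138, -0.018, 0.814]
ft_force: [-0.4, -0.7, -2.5]
opening: 0.233
```

Request:
arm_command([
  [[1,-0.01,0.2,0.01,0.13],[1,-0.01,0.2,0.01,0.13],[1,-0.01,0.2,0.01,0.13],[1,-0.01,0.2,0.01,0.13],[1,-0.01,0.2,0.01,0.13],[1,-0.01,0.2,0.01,0.13],[1,-0.01,0.2,0.01,0.13],[1,-0.01,0.2,0.01,0.13],[1,0,0.15,0,0.13],[1,0,0.1,0,0.13],[1,0,0,0,0.1],[1,0,0,0,0.05]],
])

```text
t: 17.15
eef_pos: [504.3, 203.0, 198.1]
tcp_rot: [-3.118, -0.014, 2.02]
ft_force: [-0.0, -0.2, -2.9]
opening: 0.229
```

Request:
arm_command([
  [[1,0,0.1,0.02,0.08],[1,0,0.07,0,0.08],[1,0,0,0,0.03],[1,0,0,0,0],[1,0,0,0,0],[1,0,0,0,0]],
])

```text
t: 17.65
eef_pos: [502.5, 220.9, 194.5]
tcp_rot: [-3.108, -0.017, 2.179]
ft_force: [-0.1, 0.2, -2.1]
opening: 0.233
```

```bash
cat > chk.py <<'E'
from h import *
import sys
tag=sys.argv[1]
s=cam("side");t=cam("top");st=env.state();e=st["eef_pos"];print(e,st["tcp_rot"],st["opening"],st["ft_force"],st["qvel"].round(4))
y=st["tcp_rot"][2]
f=e[:2]+54*np.array([np.sin(y),-np.cos(y)]);print("fuse xy",f)
c=.614;d=f-[669.4,340.5];print("lens frame",np.cos(c)*d[0]+np.sin(c)*d[1],-np.sin(c)*d[0]+np.cos(c)*d[1],"z",e[2]-200)
for n,cm in(("s",s),("t",t)):
    p=proj(cm,e)[0].astype(int);x0=max(p[0]-70,0);y0=max(p[1]-60,0);print(n,p,x0,y0,proj(cm,[f[0],f[1],e[2]]),proj(cm,[669.4,340.5,200]))
    crop(cm,x0,y0,p[0]+60,p[1]+60,5,f"pics/{n}{tag}.png")
E
python3 chk.py 11
```

```text
[502.58895655 220.79625283 194.76035033] [-3.10866746 -0.01711064  2.17921735] 0.2276178498298262 [-0.36488405 -0.41793181 -3.03241236] [-0.0002 -0.0052 -0.0044  0.0021  0.0023 -0.005 ]
fuse xy [546.8987396  251.66117023]
lens frame -151.31013794708187 -2.034362158061654 z -5.2396496679464235
s [206 149] 136 89 [[214.80976865 142.71117149]] [[234.76027442 124.3943437 ]]
t [160 213] 90 153 [[149.0296034 196.1094287]] [[115.35843023 148.45064266]]
```

View pics/s11.png

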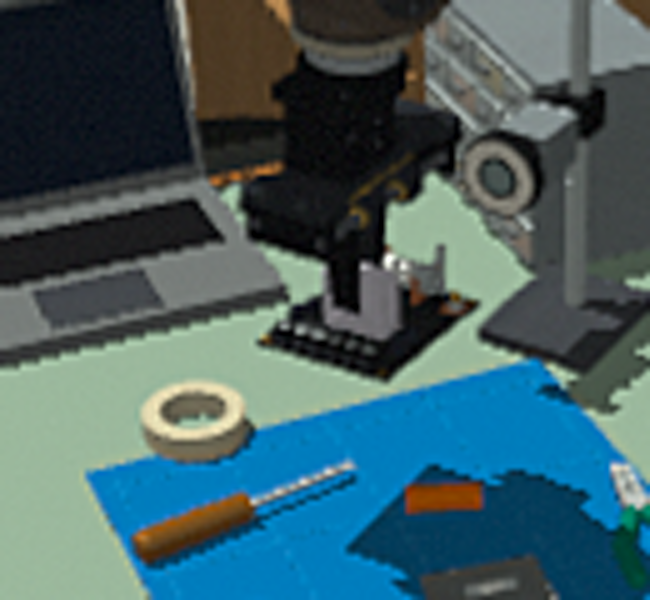

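View pics/t11.png

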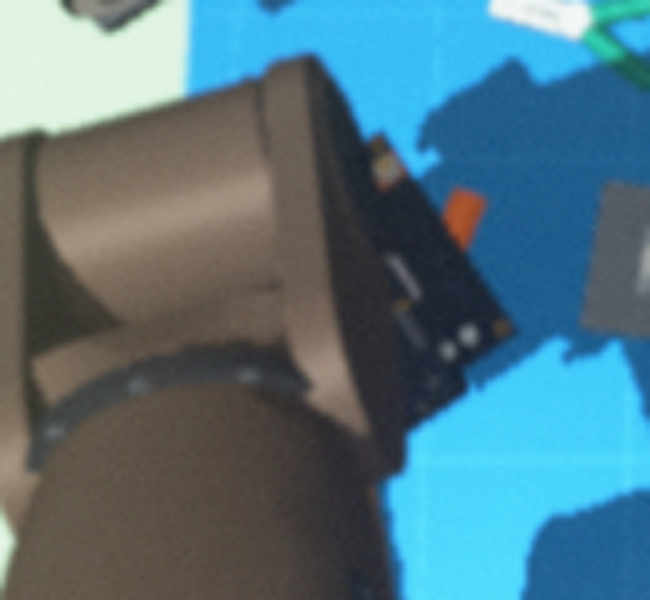

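Run:
```python
from h import *
from scipy.spatial.transform import Rotation as Ro
st=env.state()
R0=Ro.from_euler('xyz',[3.134,-.045,-.361]);R1=Ro.from_euler('xyz',st["tcp_rot"])
z=(R1*R0.inv()).apply([0,0,1]);print(z,np.degrees(np.arccos(z[2])))
s=cam("side")
crop(s,185,125,240,170,14,"pics/s12.png")
```

```text
[0.01725749 0.04602232 0.99879133] 2.817311400943506
```

View pics/s12.png

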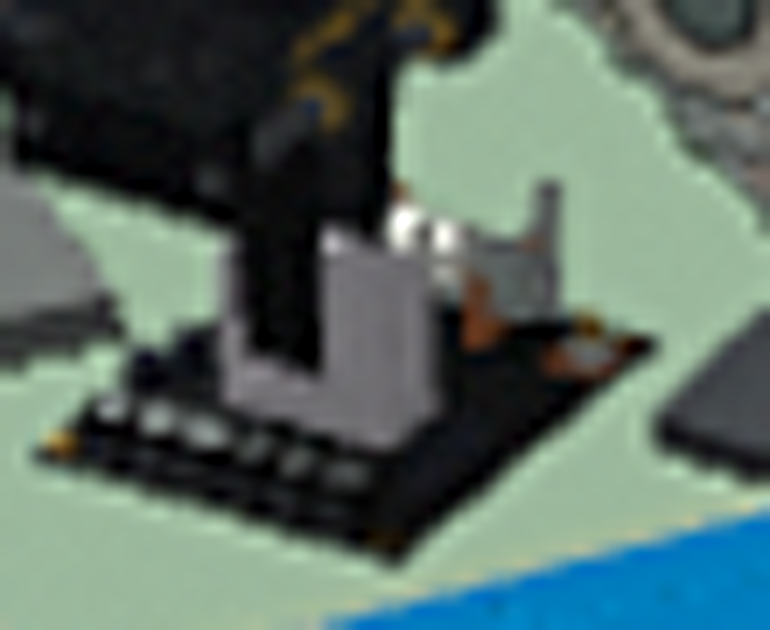

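Request:
arm_command([
  [[1,0,0.01,0.07,0],[1,0,0,0,0],[1,0,0,0,0],[1,0,0,0,0],[1,0,0,0,0],[1,0,0,0,0]],
])

```text
t: 18.3
eef_pos: [502.9, 221.5, 203.3]
tcp_rot: [-3.11, -0.017, 2.178]
ft_force: [0.8, -0.3, -2.9]
opening: 0.233
```

```bash
python3 chk.py 13
python3 - <<'E'
from h import *
s=cam("side");e=env.state()["eef_pos"]
# image vs prediction: sink top rear corner and fuse; board fuse side z
y=env.state()["tcp_rot"][2];R=np.array([[np.cos(y),-np.sin(y),0],[np.sin(y),np.cos(y),0],[0,0,1]])
W=lambda p:e*[1,1,0]+[0,0,e[2]-43]+R@(np.array(p,float)-[0,10,0])
x0,y0,f=180,120,12
im=cv2.cvtColor(s["frame"],cv2.COLOR_RGB2BGR);im=cv2.resize(im[y0:170,x0:240],None,fx=f,fy=f,interpolation=cv2.INTER_CUBIC)
for l in([(25,21,69),(25,-1,69),(-25,-1,69),(-25,21,69),(25,21,69)],[(55,65,24),(55,-65,24),(-55,-65,24),(-55,65,24),(55,65,24)],[(29,-44+11*np.cos(a),43+11*np.sin(a)) for a in np.linspace(0,6.283,20)],[(-29,-44+11*np.cos(a),43+11*np.sin(a)) for a in np.linspace(0,6.283,20)]):
    p=((proj(s,[W(q) for q in l])-[x0,y0]+.5)*f).astype(int);cv2.polylines(im,[p.reshape(-1,1,2)],False,(0,255,255),1)
cv2.imwrite("pics/s14.png",im)
E
```

```text
[502.92494744 221.48618327 203.24127924] [-3.1099772  -0.01664397  2.17759702] 0.22756387922609925 [-0.67786273  0.49219091 -2.52179348] [-0.0016  0.0015  0.0008 -0.0003  0.0011  0.0003]
fuse xy [547.28468379 252.27926351]
lens frame -150.63857729972773 -1.7515220748463918 z 3.241279239634679
s [206 147] 136 87 [[214.75948156 140.61241659]] [[234.76027442 124.3943437 ]]
t [159 213] 89 153 [[147.94648792 195.50459998]] [[115.35843023 148.45064266]]
```

View pics/s14.png

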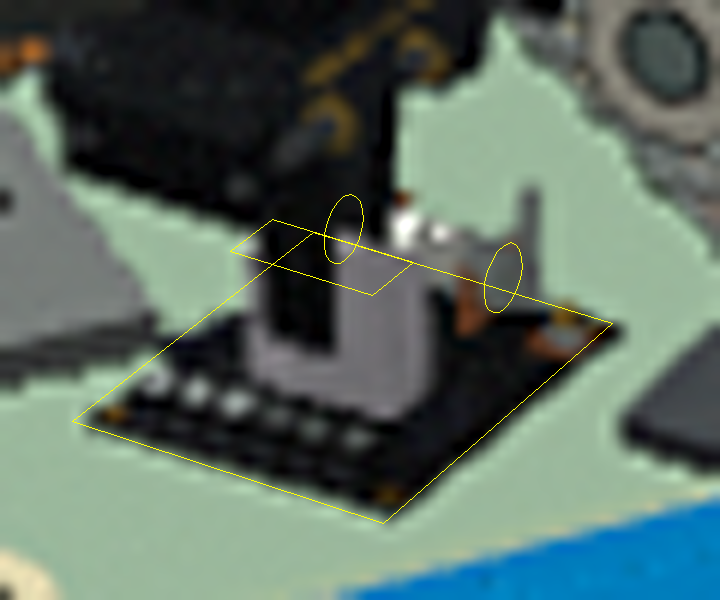

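Run:
```python
from cell import env
env.job_done();s=env.state();print(s["t"],s["eef_pos"],s["tcp_rot"],s["opening"],s["ft_force"])
```

```text
the job is handed in; nothing more can be done
the job is handed in; nothing more can be done
```

The job is handed in at about 18.5 s. The main fuse, taken from the middle bay, is pressed into the clips and let go. The board is held by its heat sink in front of the inspection camera.

Last checks:
- **Fuse seating:** after release I pressed on the fuse with the closed fingers. They stopped at 53.6 mm against 54 mm expected for home, with about 34 N. The first insertion peaked at about 55 N at the wrist.
- **Keeper:** the pictures only show its fingers standing upright with no visible outward lean. I did not measure its angle.
- **Position:** from the arm's pose, the fuse centre is about 151 mm from the lens, 2 mm off sideways and 3 mm above the nominal 200 mm height.
- **Orientation:** the board is tilted about 2.8° from level. Its fuse side is square to the lens to within about 1°.
- **Grip:** the opening of about 22 mm matches the sink's thickness. The arm was at rest before I handed in.

One disagreement: the two views put the lens at about 206 mm high, while the text gives 200 mm. The fuse's height is within tolerance either way.

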